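# Cover the digestion tubes with porcelain balls, one each

### The arm

A 6-joint arm with a two-finger parallel gripper is mounted at the origin on the work surface. World frame = base frame: x ahead of the robot, y to its left, z up, the work surface at z = 0. Lengths are in m, angles in rad, forces in N, time in s.
With the tool pointing down it reaches from about 0.275 to 0.825 m from the base axis. Payload 4.9 kg.
Tool frame: the origin (TCP) lies midway between the tips of the shut fingers; the grasp point (between the pads) lies 19 mm behind it; z points along the fingers, y is the line along which they close (so a half turn about z gives the same grasp; the last joint's range is limited). The gripper opens to 85 mm and grips with 20 to 120 N. Pads are 22 mm wide; open, the fingers measure 114 mm over their backs; the gripper's body (76 mm by 85 mm) begins 54 mm behind the grasp point. The pads swing forward as they close: fully open they stand 13 mm farther back than shut.
Start: joints at [1.017, 0.326, -0.193, 1.052, 0, 1.437], TCP at [0.224, 0.502, 0.231] pointing down, gripper open.
Joint ranges: [-2.65, 2.65], [-0.97, 1.79], [-1.3, 1.35], [-1.93, 2.1], [-1.47, 1.37], [-3.14, 3.14]. Speed limits (rad/s): [2.57, 2.57, 3.14, 3.14, 3.14, 3.14].

### API

Orientations are given as a unit quaternion [x, y, z, w].
In Python, from workcell import r gives the robot as it stands.
- The arm moves only by the tool move_arm, never from a script. Its argument "rows" is one flat list of numbers, 4 for each row, row after row: the shift along the tool's x, y, z as a fraction of full scale, then the turn about the tool's z as a fraction of full scale. A call has 1 to 12 rows; each row is the pose to reach, as a shift and turn from the pose commanded when the call began, along the tool's axes at that moment; what a row does not reach only later rows make up. Full scale, the value 1, is 0.12 m for a shift and 45 degrees for a turn. A row lasts 1/10 s, in which the tool goes at most 50 mm and 8.59 degrees, less where a joint would pass 70% of its speed; a pose out of reach is approached as far as the arm can. A call with a number of a shift or a turn outside -1 to 1 is refused whole. A call with a gripper value outside its range is refused whole. "jaw" is the closure, from 0 (fully open) to 1 (shut), set as the call begins (left out, the last holds). The fingers move at their own pace and stop on an object; "squeeze" is the grip in N (left out, the last holds). Time passes only in rows, so rows that repeat a pose let the fingers close. It gives the time, the measured TCP pose, the force, the opening and the grip force at its end, in the units of the state.
- r.observe(): the state, without advancing time (a new reading comes with each control period).
- r.read_camera(name): name is "side" or "top"; returns a dict with "frame" (384x512x3 uint8, blue, green, red), "depth" (384x512 float32, m along the optical axis (not along the pixel's ray), 0 where there is no reading), "fov_y" (degrees; the focal length in pixels is half the picture's height over the tangent of half this angle, whatever the lens; pixels are square), "cx", "cy" (the principal point, pixels), "distortion" ([k1, k2, p1, p2, k3] as OpenCV has them; the pictures are not rectified), "xyz" and "attitude" of the camera in the world. Camera axes: x right, y down, z forward; pixel columns grow to the right and rows downward; lengths in m; the calibration is good to about 2 mm. A picture is of the moment at which its call begins.
- r.finish_job(): hands the job in; it is judged then, once.
The state is a dict: "time_s": time; "joint_positions": joint angles; "joint_velocities": joint speeds; "joint_torque": joint torques, N m; "tool_pos": TCP position; "ee_rot": TCP orientation; "force": force on the tool from outside, world axes, zero at the start; "ft_torque": the same for the moment, N m; "finger_gap": finger opening in m; "gripper_force": force on a finger pad.
Only numpy, scipy, OpenCV 4.12 (cv2) and the standard library are available. Lean on these libraries where they do the work, as an engineer would, in place of code of your own. Each camera call takes 0.05 s, during which the arm holds its last target. There are 200 camera calls.

### The job

Close each of the three open glass tubes in the block heater with one of the large porcelain balls from the tray, so that every ball rests in its tube's mouth. The tubes stand at different heights, so lower each ball until you feel it touch and let go there: never drop a ball (porcelain chips), and do not push a tube down, it slides in its sleeve at a light press. Leave the small ball on the tray and everything else on the bench where it is.

Things in the scene. Friction and masses are not known exactly. Their poses are not given: they have to be found in the camera images.
- heater: fixed block heater: white housing 160 x 160 x 25 mm under an aluminium block 140 x 140 mm, its top 65 mm above the bench. Origin: centre of the underside, z up, x and y along its sides. Wells: x, y = +-33 mm: three hold amber glass tubes of differing heights that slide down at a push of 3 N; the one at (+33, +33) is shut by a flat steel plug 40 mm wide, 6 mm above the block
- well_a (a point): point on the upright axis of tube a, level with the block's top, at (-33, -33) mm in the heater's frame, axes as the heater's. The glass tube is 31 mm wide outside, its mouth 25 mm inside; its rim stands higher than this point by anything from 15 to 50 mm (differs from tube to tube, no reading tells it)
- well_b (a point): point on the upright axis of tube b, level with the block's top, at (-33, +33) mm in the heater's frame, axes as the heater's. The glass tube is 31 mm wide outside, its mouth 25 mm inside; its rim stands higher than this point by anything from 15 to 50 mm (differs from tube to tube, no reading tells it)
- well_c (a point): point on the upright axis of tube c, level with the block's top, at (+33, -33) mm in the heater's frame, axes as the heater's. The glass tube is 31 mm wide outside, its mouth 25 mm inside; its rim stands higher than this point by anything from 15 to 50 mm (differs from tube to tube, no reading tells it)
- tray: fixed steel drying tray 135 x 135 x 8 mm with four black rubber rest rings (outside 26 mm, hole 20 mm, 6 mm tall, tops 14 mm above the bench) at x, y = +-32.5 mm. Origin: centre of the underside, axes along its sides. Each ring carries one ball; which ball is where varies
- ball_1: large white porcelain ball, diameter 30 mm, about 35 g, resting on a ring of the tray (its centre about 25 mm above the bench). Origin: its centre. Seated on a tube, its centre is about 8 mm above the rim
- ball_2: large white porcelain ball, diameter 30 mm, about 35 g, resting on a ring of the tray (its centre about 25 mm above the bench). Origin: its centre. Seated on a tube, its centre is about 8 mm above the rim
- ball_3: large white porcelain ball, diameter 30 mm, about 35 g, resting on a ring of the tray (its centre about 25 mm above the bench). Origin: its centre. Seated on a tube, its centre is about 8 mm above the rim
- small_ball: small white porcelain ball, diameter 24 mm, on the tray's remaining ring; it would fall into a tube, and stays on the tray. Origin: its centre
- spatula: thin steel lab spatula, 185 mm long, 12 mm wide, lying between heater and tray; a bystander, loose. Origin: centre of its underside
- sample_jar: small amber jar, 38 mm wide, 50 mm tall, white cap; a bystander, loose. Origin: centre of its underside
- pipette_bulb: orange pipette bulb, 100 mm long, lying; a bystander, loose. Origin: centre of its underside
- cork_ring: cork flask ring, 90 mm wide, 25 mm tall; a bystander, loose. Origin: centre of its underside
- beaker: empty glass beaker, 70 mm wide, 90 mm tall; a bystander, loose. Origin: centre of its underside
Mind the look-alikes: they are no part of the job. What is shaped like the ball_2 but red or turquoise is not meant. Leave any purple look-alike of the ball_3 alone.

How it is judged:
At the end, for the whole second after the job is handed in: On each of the three tubes rests one large ball: its centre within 4 mm of the tube's axis, bearing on the tube (more than 0.1 N), at a seated height of 80 to 135 mm above the heater's underside, slower than 0.02 m/s. The small ball is still on its ring (moved less than 15 mm) (((horizontal distance between ball_1 and well_a below 0.004 m and contact force between ball_1 and heater above 0.1 N and z of ball_1 in the frame of heater between 0.08 and 0.135 m and linear speed of ball_1 below 0.02 m/s) or (horizontal distance between ball_2 and well_a below 0.004 m and contact force between ball_2 and heater above 0.1 N and z of ball_2 in the frame of heater between 0.08 and 0.135 m and linear speed of ball_2 below 0.02 m/s) or (horizontal distance between ball_3 and well_a below 0.004 m and contact force between ball_3 and heater above 0.1 N and z of ball_3 in the frame of heater between 0.08 and 0.135 m and linear speed of ball_3 below 0.02 m/s)) and ((horizontal distance between ball_1 and well_b below 0.004 m and contact force between ball_1 and heater above 0.1 N and z of ball_1 in the frame of heater between 0.08 and 0.135 m and linear speed of ball_1 below 0.02 m/s) or (horizontal distance between ball_2 and well_b below 0.004 m and contact force between ball_2 and heater above 0.1 N and z of ball_2 in the frame of heater between 0.08 and 0.135 m and linear speed of ball_2 below 0.02 m/s) or (horizontal distance between ball_3 and well_b below 0.004 m and contact force between ball_3 and heater above 0.1 N and z of ball_3 in the frame of heater between 0.08 and 0.135 m and linear speed of ball_3 below 0.02 m/s)) and ((horizontal distance between ball_1 and well_c below 0.004 m and contact force between ball_1 and heater above 0.1 N and z of ball_1 in the frame of heater between 0.08 and 0.135 m and linear speed of ball_1 below 0.02 m/s) or (horizontal distance between ball_2 and well_c below 0.004 m and contact force between ball_2 and heater above 0.1 N and z of ball_2 in the frame of heater between 0.08 and 0.135 m and linear speed of ball_2 below 0.02 m/s) or (horizontal distance between ball_3 and well_c below 0.004 m and contact force between ball_3 and heater above 0.1 N and z of ball_3 in the frame of heater between 0.08 and 0.135 m and linear speed of ball_3 below 0.02 m/s)) and distance between small_ball and tray below 0.065 m and distance of small_ball from where it was at the start of the episode below 0.015 m); the robot touches nothing.
It fails at once if a ball is dropped (a ball that no finger holds falls or rolls faster than 0.5 m/s, a drop of about 13 mm) ((linear speed of ball_1 above 0.5 m/s and contact force between ball_1 and the fingers below 0.02 N) or (linear speed of ball_2 above 0.5 m/s and contact force between ball_2 and the fingers below 0.02 N) or (linear speed of ball_3 above 0.5 m/s and contact force between ball_3 and the fingers below 0.02 N) or (linear speed of small_ball above 0.5 m/s and contact force between small_ball and the fingers below 0.02 N)).
It fails at once if a tube is pushed down into (or pulled up out of) its sleeve by more than 5 mm (distance of any of tube_a_c0, tube_b_c0, tube_c_c0 from where it was at the start of the episode above 0.005 m).
It fails at once if a ball or the robot pushes against the heater or its tubes with more than 20 N (contact force between any of ball_1, ball_2, ball_3, the arm, the fingers and heater above 20 N).
It fails at once if a bystander is moved by more than 30 mm (distance of any of spatula, sample_jar, pipette_bulb, cork_ring, beaker from where it was at the start of the episode above 0.03 m).
It also fails if it takes over 72 s, if anything falls off the work surface, if the arm or the gripper's body presses on something with over 40 N, if the wrist force passes 120 N, or if a joint passes its speed limit or range.

## Working session

There is one attempt and no reset: what is moved stays moved. The work goes in short steps, Python scripts to look and compute and a tool call to move; the robot and the scene stay as the last step left them, time stands still between calls to the robot, and variables do not carry over. Pictures are saved under pics/ and viewed, at most 10 in all, crops included, and the job is handed in when it is done.

Besides the shell and the picture viewer there is one more tool, called by a JSON object that holds its "op" and its "data". move_arm: Moves the arm, as the interface text tells. Shift numbers are shares of 0.12 m and turn numbers shares of 45 degrees, none past 1 either way. Its arguments: {"type":"object","properties":{"rows":{"type":"array"},"jaw":{"type":"number"},"squeeze":{"type":"number"}},"required":["rows"]}

```bash
mkdir -p pics
cat > h.py <<'E'
import numpy as np, cv2, pickle
from scipy.spatial.transform import Rotation as R
from workcell import r
def cam(n):
    c=r.read_camera(n); h=c['frame'].shape[0]; f=h/2/np.tan(np.radians(c['fov_y'])/2)
    c['K']=np.array([[f,0,c['cx']],[0,f,c['cy']],[0,0,1.]]); c['D']=np.array(c['distortion'],float)
    a=np.array(c['attitude'],float); c['R']=R.from_quat(a).as_matrix() if a.size==4 else a.reshape(3,3)
    return c
def rays(c,px):
    u=cv2.undistortPoints(np.array(px,float).reshape(-1,1,2),c['K'],c['D']).reshape(-1,2)
    d=np.c_[u,np.ones(len(u))]@c['R'].T
    return np.array(c['xyz'],float),d
def onplane(c,px,z):
    o,d=rays(c,px); return o+d*((z-o[2])/d[:,2])[:,None]
def proj(c,P):
    rv=cv2.Rodrigues(c['R'].T)[0]; t=-c['R'].T@np.array(c['xyz'],float)
    return cv2.projectPoints(np.array(P,float).reshape(-1,1,3),rv,t,c['K'],c['D'])[0].reshape(-1,2)
E
python3 - <<'E'
from h import *
for n in('top','side'):
    c=cam(n); cv2.imwrite(f'pics/{n}0.png',c['frame']); pickle.dump(c,open(n+'0.pkl','wb'))
    print(n,c['xyz'],c['attitude'],c['fov_y'],c['cx'],c['cy'],c['D'],(c['depth']>0).mean())
print(r.observe())
E
```

```text
top [0.26975628 0.025847   1.30199472] [ 0.72958143 -0.6757191   0.07357681 -0.07550552] 47.68886359153686 251.68342105198823 190.9705884089787 [-0.16000261  0.          0.          0.          0.        ] 0.9960072835286459
side [ 0.0454675  -0.50578237  0.81897803] [ 0.86396229 -0.33620547  0.13695992 -0.34896565] 51.01150583214783 243.8508456220634 194.01148345319885 [-0.05581177  0.          0.          0.          0.        ] 0.9960479736328125
{'time_s': 0.1, 'joint_positions': array([ 1.01680492e+00,  3.26881040e-01, -1.93471453e-01,  1.05199352e+00,
       -2.69480892e-05,  1.43657101e+00]), 'joint_velocities': array([-0.00053972,  0.00025371,  0.00238011, -0.00085548, -0.00045659,
        0.00149815]), 'joint_torque': array([ 5.24351726e-04, -4.44239581e+01,  2.63038570e+01,  7.90512131e-03,
       -1.31907063e-04, -9.61488553e-06]), 'tool_pos': array([0.22388816, 0.50180664, 0.23057871]), 'ee_rot': array([ 2.08345442e-01,  9.78054996e-01, -7.33965381e-04, -2.48715165e-04]), 'force': array([-0.20021575, -0.42517961,  1.1232682 ]), 'ft_torque': array([ 0.0075177 ,  0.01992512, -0.00730057]), 'gripper_force': 0.0, 'finger_gap': 0.08509867539510145}
```

View pics/top0.png

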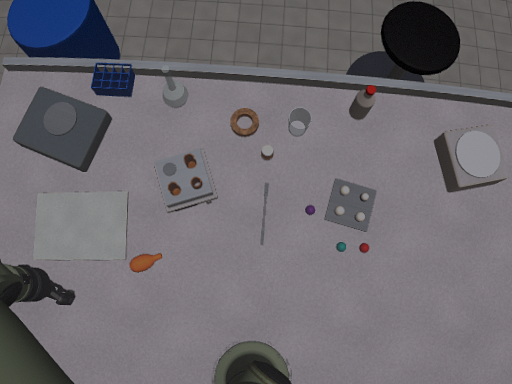

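View pics/side0.png

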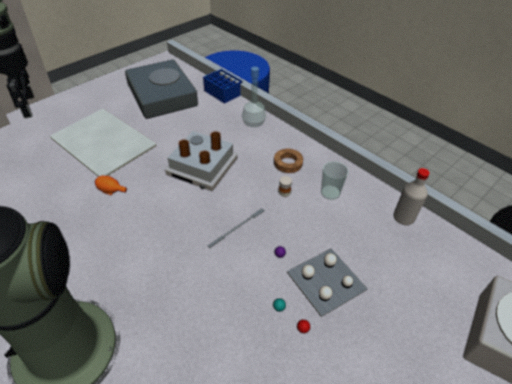

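The top view shows the heater at about (185,180) with its plug at (169,169), and open tubes near (190,160), (175,188) and (196,183). The tray is at about (351,205) with white balls near (345,190), (365,197), (340,211) and (360,216). Purple (310,210), turquoise (341,246) and red (364,247) balls off the tray are look-alikes and not meant. Next I measure these and check a crop.

```bash
cat > m.py <<'E'
from h import *
C={n:pickle.load(open(n+'0.pkl','rb')) for n in('top','side')}
if __name__=='__main__':
  for n,roi in(('top',(300,150,400,260)),('side',(270,230,390,330))):
    c=C[n]; f=c['frame']; hsv=cv2.cvtColor(f,cv2.COLOR_BGR2HSV)
    x0,y0,x1,y1=roi; g=cv2.cvtColor(f,cv2.COLOR_BGR2GRAY)
    # white blobs on dark tray
    v,u=np.mgrid[:384,:512]; px=np.c_[u.ravel(),v.ravel()]
    o,d=rays(c,px); P=(o+d*c['depth'].reshape(-1,1)).reshape(384,512,3); c['P']=P
    tray=((g<150)&(P[...,2]<.06)).astype(np.uint8); tray[:y0]=0;tray[y1:]=0;tray[:,:x0]=0;tray[:,x1:]=0
    tray[hsv[...,1]>110]=0
    k,l,s,ce=cv2.connectedComponentsWithStats(tray); i=1+np.argmax(s[1:,4]); cn=cv2.findContours((l==i).astype(np.uint8),0,1)[0][0]
    q=onplane(c,cv2.convexHull(cn).reshape(-1,2),.008)[:,:2]; print(n,'tray',cv2.minAreaRect((q*1000).astype(np.float32)))
    inside=cv2.fillConvexPoly(np.zeros_like(g),cv2.convexHull(cn),1)
    big=((g>165)&(inside>0)).astype(np.uint8)
    k,l,s,ce=cv2.connectedComponentsWithStats(big)
    for j in range(1,k):
      if s[j,4]>15:
        w=np.clip(g.astype(float)-120,0,80)*cv2.dilate((l==j).astype(np.uint8),np.ones((3,3)))
        cc=[(w*u).sum()/w.sum(),(w*v).sum()/w.sum()]
        print(' ball',np.round(cc,1),s[j,4],s[j,2:4],onplane(c,[cc],.025)[0].round(4))
    # heater
    X=P.reshape(-1,3); 
    hz=(240 if n=='top' else 260); m=((P[...,2]>.059)&(P[...,2]<.070)&(u<hz)&(u>150)&(v>120)&(v<230))
    k,l,s,ce=cv2.connectedComponentsWithStats(m.astype(np.uint8)); i=1+np.argmax(s[1:,4])
    cn=max(cv2.findContours((l==i).astype(np.uint8),0,1)[0],key=len)
    q=onplane(c,cn.reshape(-1,2),.065)[:,:2]; print(n,'block',s[i],cv2.minAreaRect((q*1000).astype(np.float32)),np.median(P[l==i][:,2]))
    am=((hsv[...,1]>90)&(g<120)&(u>150)&(u<hz)&(v>120)&(v<215)).astype(np.uint8)
    k,l,s,ce=cv2.connectedComponentsWithStats(am)
    for j in range(1,k):
      if s[j,4]>20: print(' amber',s[j],ce[j].round(1),'z',np.percentile(P[l==j][:,2],[5,50,90]).round(3))
  a=cv2.resize(C['top']['frame'][140:220,145:225],(400,400),interpolation=2); b=cv2.resize(C['top']['frame'][170:240,315:385],(400,400),interpolation=2)
  a2=cv2.resize(C['side']['frame'][120:200,160:240],(400,400),interpolation=2)
  b2=cv2.resize(C['side']['frame'][240:320,285:365],(400,400),interpolation=2)
  cv2.imwrite('pics/crop1.png',cv2.resize(np.vstack([np.hstack([a,b]),np.hstack([a2,b2])]),(600,600)))
E
python3 m.py
```

```text
top tray ((534.072509765625, -267.8844299316406), (347.2868957519531, 317.8370361328125), 3.0789597034454346)
top block [ 155  149   57   57 1646] ((562.887939453125, 245.02064514160156), (140.0428009033203, 139.6512908935547), 21.59432029724121) 0.06534071933951568
 amber [231 121   9  13  74] [235.  126.5] z [0.021 0.025 0.028]
 amber [184 154  12  14  82] [189.9 161.6] z [0.046 0.094 0.113]
 amber [191 177  11  11  47] [195.9 182.1] z [0.064 0.086 0.092]
 amber [168 182  12  13  78] [174.2 189.1] z [0.039 0.097 0.109]
side tray ((529.39111328125, -264.2356872558594), (140.97303771972656, 140.94900512695312), 77.80850219726562)
 ball [331.  258.1] 61 [9 9] [ 0.5754 -0.2388  0.025 ]
 ball [308.8 269.9] 65 [9 9] [ 0.5112 -0.2248  0.025 ]
 ball [348.2 279.8] 40 [7 7] [ 0.5574 -0.3039  0.025 ]
 ball [326.3 291.4] 74 [10 10] [ 0.4971 -0.2889  0.025 ]
side block [ 168  131   65   43 1131] ((562.8038940429688, 243.23974609375), (147.53948974609375, 144.5177001953125), 22.136770248413086) 0.06517789193625367
 amber [211 132   9  18 140] [215.4 140.3] z [0.072 0.099 0.111]
 amber [179 140  11  17 130] [183.9 147.8] z [0.072 0.094 0.106]
 amber [200 151   9  12  94] [204.2 156.7] z [0.071 0.082 0.09 ]
```

View pics/crop1.png

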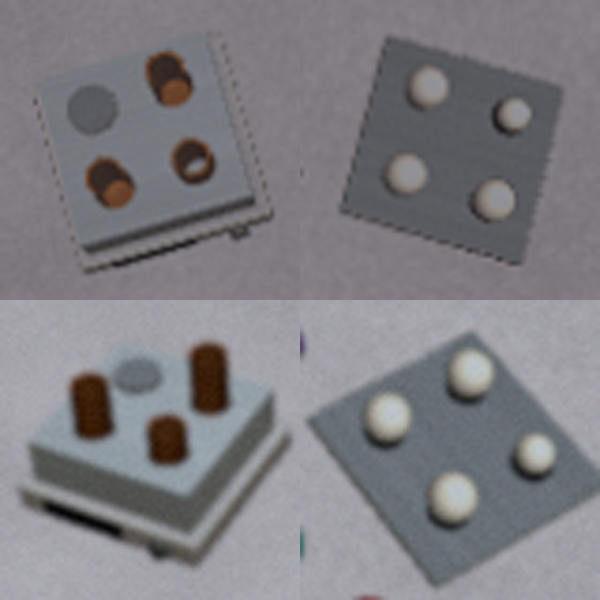

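The crop shows three large balls, left-top, left-bottom and right-bottom on the tray in the top view. The clearly smaller one, at top (365,197) and side (348,280), is the small ball and stays. Tubes b and c are tall, a is short, and the plug is at (+,+). I'll refine with the top view.

```bash
cat > m2.py <<'E'
from m import *
v,u=np.mgrid[:384,:512]
def sub(c,g,px,r=7,off=120):
    x,y=px
    for _ in range(4):
        w=np.clip(g-off,0,60)*(np.hypot(u-x,v-y)<r); x,y=(w*u).sum()/w.sum(),(w*v).sum()/w.sum()
    return [x,y]
t,s=C['top'],C['side']; gt,gs=[cv2.cvtColor(c['frame'],6).astype(float) for c in(t,s)]
print('levels',gt[205,351],gt[190,345],gs[280,325])
for a,b in(((345,190),(331,258)),((340,211),(309,270)),((360,216),(326,291)),((365,197),(348,280))):
    p=sub(t,gt,a,7,125); q=sub(s,gs,b,8,140)
    o1,d1=rays(t,[p]);o2,d2=rays(s,[q]); A=np.c_[d1[0],-d2[0]]; k=np.linalg.lstsq(A,o2-o1,rcond=None)[0]
    x1,x2=o1+k[0]*d1[0],o2+k[1]*d2[0]
    print(np.round(p,1),np.round(q,1),'top',onplane(t,[p],.025)[0,:2].round(4),'side',onplane(s,[q],.025)[0,:2].round(4),'tri',((x1+x2)/2).round(4),'gap',np.linalg.norm(x1-x2).round(4))
th=np.radians(21.8); Rz=np.array([[np.cos(th),-np.sin(th)],[np.sin(th),np.cos(th)]]); h=np.array([.5628,.2442])
for n,w,z in(('a',(-33,-33),.092),('b',(-33,33),.109),('c',(33,-33),.114),('plug',(33,33),.071)):
    P=h+Rz@np.array(w)/1e3; print(n,P.round(4),'top px',proj(t,[*P,z])[0].round(1),'side px',proj(s,[*P,z])[0].round(1))
ims=[]
for c,(x0,y0,w) in((t,(145,140,80)),(s,(160,120,80))):
    im=cv2.resize(c['frame'][y0:y0+w,x0:x0+w],(400,400),interpolation=2)
    for w_,z in(((-33,-33),.092),((-33,33),.109),((33,-33),.114),((33,33),.071)):
        P=h+Rz@np.array(w_)/1e3; an=np.linspace(0,6.28,40); rr=.02 if z<.08 else .0155
        for zz in {z,.065 if z>.08 else z}:
            q=proj(c,np.c_[P[0]+rr*np.cos(an),P[1]+rr*np.sin(an),0*an+zz]); q=((q-[x0,y0]+.5)*5).astype(np.int32); cv2.polylines(im,[q],True,(0,255,0),1)
    ims.append(im)
cv2.imwrite('pics/ov.png',np.hstack(ims))
E
python3 m2.py
```

```text
levels 89.0 145.0 107.0
[345.4 189.4] [331.2 257.9] top [ 0.5702 -0.2433] side [ 0.5762 -0.2388] tri [ 0.5685 -0.2418  0.0353] gap 0.0018
[340.2 209.8] [308.8 269.9] top [ 0.506  -0.2294] side [ 0.5113 -0.2247] tri [ 0.5048 -0.2279  0.035 ] gap 0.0015
[361.  215.9] [326.3 291.3] top [ 0.4921 -0.2937] side [ 0.4973 -0.2889] tri [ 0.4908 -0.2915  0.0355] gap 0.0012
[365.3 195.9] [348.3 279.8] top [ 0.5545 -0.3053] side [ 0.5576 -0.304 ] tri [ 0.5541 -0.3047  0.0293] gap 0.0015
a [0.5444 0.2013] top px [195.7 181.4] side px [203.5 153.8]
b [0.5199 0.2626] top px [172.7 186.8] side px [182.6 142.6]
c [0.6057 0.2258] top px [188.5 158.2] side px [214.4 134.4]
plug [0.5812 0.2871] top px [169.1 168.8] side px [195.7 140. ]
```

View pics/ov.png

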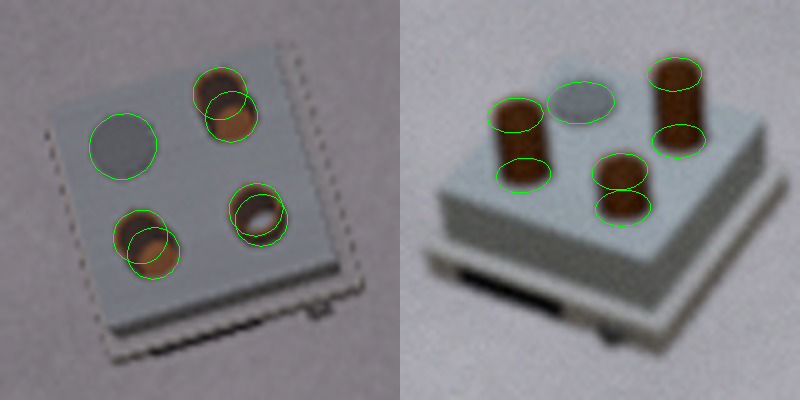

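The overlay fits both views: plug, bases and rims lie on their circles. The ball centroids are biased by shading, since triangulation puts them at 35 mm instead of 25 mm. I'll re-measure using silhouettes and the tray outline.

```bash
cat > m3.py <<'E'
from m import *
S=8; an=np.linspace(0,2*np.pi,72,endpoint=False)
def circ(c,P,rad,z):   # radial edge points around the predicted silhouette, then ellipse fit
    g=cv2.GaussianBlur(cv2.cvtColor(c['frame'],6),(0,0),.7).astype(np.float32); p0=proj(c,[*P,z])[0]
    rp=np.linalg.norm(proj(c,[P[0],P[1]+rad,z])[0]-p0)
    for _ in range(3):
        rs=np.arange(.5*rp,1.6*rp,.1); mx=(p0[0]+np.outer(np.cos(an),rs)).astype(np.float32); my=(p0[1]+np.outer(np.sin(an),rs)).astype(np.float32)
        pr=cv2.remap(g,mx,my,cv2.INTER_CUBIC); i=np.argmax(-np.gradient(pr,axis=1),1); e=rs[i]
        ok=abs(e-np.median(e))<.2*rp
        pts=np.c_[mx[range(72),i],my[range(72),i]][ok]; p0=np.array(cv2.fitEllipse(pts.astype(np.float32))[0]) if ok.sum()>20 else p0
    return p0,np.median(e),rp,ok.sum()
for P,rad in(((.572,-.242),.015),((.508,-.228),.015),((.494,-.292),.015),((.556,-.305),.012)):
    res=[circ(C[n],P,rad,.025) for n in('top','side')]; (o1,d1),(o2,d2)=[rays(C[n],[q[0]]) for n,q in zip(('top','side'),res)]
    k=np.linalg.lstsq(np.c_[d1[0],-d2[0]],o2-o1,rcond=None)[0]
    print([(q[0].round(1),round(q[1]/q[2],2),q[3]) for q in res],onplane(C['top'],[res[0][0]],.025)[0,:2].round(4),onplane(C['side'],[res[1][0]],.025)[0,:2].round(4),'tri',((o1+k[0]*d1[0]+o2+k[1]*d2[0])/2).round(4))
for n,(x0,y0,x1,y1),z in(('top',(318,172,384,238),0),('side',(280,243,375,320),0)):
    c=C[n]; g=cv2.cvtColor(c['frame'],6); roi=g[y0:y1,x0:x1]; th=cv2.threshold(roi,0,255,cv2.THRESH_OTSU)[0]
    bench=np.median(g[y0-10:y0-4,x0:x1]); tr=np.percentile(roi,20); m=(roi<(bench+tr)/2).astype(np.uint8)
    cn=max(cv2.findContours(m,0,1)[0],key=cv2.contourArea).reshape(-1,2)+[x0,y0]
    print(n,bench,tr,cv2.minAreaRect((onplane(c,cn,.006)[:,:2]*1000).astype(np.float32)))
E
python3 m3.py
```

```text
[(array([344.9, 189.6]), np.float64(0.81), np.int64(72)), (array([330.5, 258.8]), np.float64(0.85), np.int64(72))] [ 0.5693 -0.2419] [ 0.5729 -0.2393] tri [ 0.5684 -0.241   0.0309]
[(array([339.8, 210. ]), np.float64(0.82), np.int64(72)), (array([308.5, 270.6]), np.float64(0.88), np.int64(72))] [ 0.5054 -0.2284] [ 0.5092 -0.2254] tri [ 0.5047 -0.2275  0.0317]
[(array([360.3, 216.2]), np.float64(0.85), np.int64(72)), (array([325.8, 291.9]), np.float64(0.86), np.int64(72))] [ 0.4912 -0.2914] [ 0.4953 -0.2891] tri [ 0.4908 -0.2904  0.0314]
[(array([364.8, 196.1]), np.float64(0.84), np.int64(71)), (array([347.8, 280.5]), np.float64(0.86), np.int64(72))] [ 0.5539 -0.3039] [ 0.5551 -0.3044] tri [ 0.5543 -0.3042  0.0255]
top 125.0 91.0 ((528.3484497070312, -264.89776611328125), (138.36131286621094, 136.49517822265625), 77.44947052001953)
side 163.0 109.0 ((530.5281372070312, -264.001953125), (138.4492645263672, 137.74539184570312), 77.75325775146484)
```

Tray at (0.529, -0.2645), yaw -12.4°. The large balls are at (.568,-.2405), (.5045,-.2268) and (.4906,-.290). A tool yaw of about 50° clears the neighbours at both tray and heater. First move now.

{"op": "move_arm", "data": {"rows": [-1,-0.6,0,0.362,-1,-0.6,0,0.362,-1,-0.6,0,0.362,-1,-0.6,0,0.362], "jaw": 0.3, "squeeze": 20}}

```text
time_s: 0.5
tool_pos: [0.3062, 0.3842, 0.231]
ee_rot: [0.348, 0.938, -0.001, 0.0]
force: [-0.6, 0.4, -0.0]
finger_gap: 0.0595
gripper_force: 0.0
```

{"op": "move_arm", "data": {"rows": [-1,-0.5,0,0,-1,-0.5,0,0,-1,-0.5,0,0]}}

```text
time_s: 0.8
tool_pos: [0.3571, 0.2626, 0.2311]
ee_rot: [0.345, 0.939, -0.0, -0.0]
force: [-0.0, -0.1, -0.2]
finger_gap: 0.0599
gripper_force: 0.0
```

{"op": "move_arm", "data": {"rows": [-1,-0.5,0,0,-1,-0.5,0,0,-1,-0.5,0,0]}}

```text
time_s: 1.1
tool_pos: [0.4103, 0.1389, 0.2312]
ee_rot: [0.345, 0.938, -0.0, 0.0]
force: [0.5, 0.7, -0.4]
finger_gap: 0.0594
gripper_force: 0.0
```

{"op": "move_arm", "data": {"rows": [-1,-0.5,0,0,-1,-0.5,0,0,-1,-0.5,0,0]}}

```text
time_s: 1.4
tool_pos: [0.4633, 0.0152, 0.2312]
ee_rot: [0.345, 0.938, 0.0, 0.0]
force: [0.5, -0.1, -0.1]
finger_gap: 0.0599
gripper_force: 0.0
```

{"op": "move_arm", "data": {"rows": [-1,-0.5,0,0,-1,-0.5,0,0,-1,-0.5,0,0]}}

```text
time_s: 1.7
tool_pos: [0.5161, -0.1084, 0.231]
ee_rot: [0.345, 0.938, -0.0, 0.0]
force: [-0.5, 0.4, -0.2]
finger_gap: 0.0597
gripper_force: 0.0
```

{"op": "move_arm", "data": {"rows": [-1,-0.5,0.8,0,-1,-0.5,0.8,0,-1,-0.5,0.8,0,-1,-0.5,0.8,0,-1,-0.5,0.8,0]}}

```text
time_s: 2.2
tool_pos: [0.5668, -0.2298, 0.1328]
ee_rot: [0.346, 0.938, 0.0, -0.002]
force: [0.3, 0.5, 0.2]
finger_gap: 0.0597
gripper_force: 0.0
```

```bash
cat > go.py <<'E'
import sys; from h import *
T=dict(B1=(.568,-.2405),B2=(.5045,-.2268),B3=(.4906,-.290),a=(.5444,.2013),b=(.5199,.2626),c=(.6057,.2258))
def go(name,z):
    s=r.observe(); p=s['tool_pos']; M=R.from_quat(s['ee_rot']).as_matrix(); t=np.array([*T[name],z]) if isinstance(name,str) else np.array(name)
    print(name,'yaw_y',np.degrees(np.arctan2(M[1,1],M[0,1])).round(2),'tilt',M[:2,2].round(4),'err',(t-p).round(4),'rows',(M.T@(t-p)/.12).round(3),'F',s['force'].round(2),'t',round(s['time_s'],2))
if __name__=='__main__': go(sys.argv[1],float(sys.argv[2]))
E
python3 go.py B1 .017
```

```text
B1 yaw_y 49.56 tilt [-0.0033  0.0022] err [ 0.0012 -0.0107 -0.1158] rows [-0.069 -0.061  0.965] F [0.33 0.51 0.17] t 2.2
```

{"op": "move_arm", "data": {"rows": [-0.069,-0.061,0.5,0,-0.069,-0.061,0.5,0,-0.069,-0.061,0.5,0,-0.069,-0.061,0.5,0]}}

```text
time_s: 2.6
tool_pos: [0.5697, -0.2395, 0.0771]
ee_rot: [0.344, 0.939, 0.0, 0.001]
force: [-1.1, 0.3, -0.1]
finger_gap: 0.0598
gripper_force: 0.0
```

Run:
```python
from go import *
go('B1',.017)
ims=[]
for n in('top','side'):
    c=cam(n); p=proj(c,[.568,-.2405,.03])[0].astype(int); x,y=p-30
    ims.append(cv2.resize(c['frame'][y:y+60,x:x+60],(400,400),interpolation=2))
cv2.imwrite('pics/g1.png',np.hstack(ims))
```

```text
B1 yaw_y 49.73 tilt [ 0.0012 -0.0003] err [-0.0017 -0.001  -0.0601] rows [ 0.006 -0.016  0.501] F [-1.11  0.32 -0.1 ] t 2.6
```

View pics/g1.png

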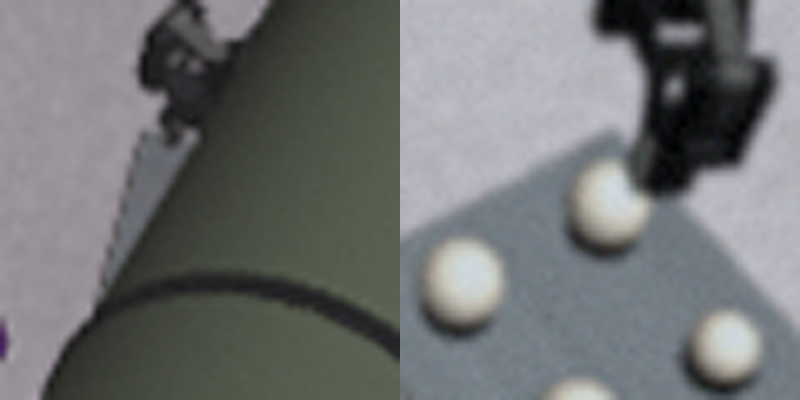

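The side crop shows the gripper above ball 1, and the top view is blocked by the arm. Descending.

{"op": "move_arm", "data": {"rows": [0,-0.014,0.2,0,0,-0.014,0.35,0,0,-0.014,0.45,0,0,-0.014,0.501,0,0,-0.014,0.501,0]}}

```text
time_s: 3.2
tool_pos: [0.568, -0.2415, 0.0152]
ee_rot: [0.345, 0.939, 0.0, -0.0]
force: [-0.0, 0.3, -0.1]
finger_gap: 0.06
gripper_force: 0.0
```

```bash
python3 go.py B1 .017
```

```text
B1 yaw_y 49.67 tilt [-0.0003  0.0002] err [0.     0.001  0.0018] rows [ 0.005  0.007 -0.015] F [-0.03  0.32 -0.11] t 3.2
```

{"op": "move_arm", "data": {"rows": [0.005,0.007,-0.015,0,0.005,0.007,-0.015,0]}}

```text
time_s: 3.4
tool_pos: [0.569, -0.241, 0.0182]
ee_rot: [0.345, 0.939, -0.0, 0.001]
force: [0.5, 0.5, 0.6]
finger_gap: 0.0596
gripper_force: 0.0
```

{"op": "move_arm", "data": {"rows": [0,0,0,0,0,0,0,0,0,0,0,0,0,0,0,0,0,0,0,0,0,0,0,0], "jaw": 1, "squeeze": 20}}

```text
time_s: 4.0
tool_pos: [0.5696, -0.2396, 0.0178]
ee_rot: [0.344, 0.939, 0.002, 0.001]
force: [3.2, 4.4, 3.4]
finger_gap: 0.0284
gripper_force: 19.5
```

{"op": "move_arm", "data": {"rows": [0,0,-0.05,0,0,0,-0.1,0,0,0,-0.2,0,0,0,-0.3,0,0,0,-0.3,0]}}

```text
time_s: 4.5
tool_pos: [0.5695, -0.2417, 0.0555]
ee_rot: [0.345, 0.939, -0.0, 0.002]
force: [0.2, -0.4, -0.7]
finger_gap: 0.0286
gripper_force: 19.8
```

Run:
```python
from go import *
go('a',.2)
c=cam('side'); p=r.observe()['tool_pos']; x,y=proj(c,[p])[0].astype(int)-25
im=cv2.resize(c['frame'][y:y+50,x:x+50],(500,500),interpolation=2)
q=proj(c,[p]+[p+[0,0,.008]])-[x,y]
for k in q: cv2.drawMarker(im,tuple(int(i) for i in (k+.5)*10),(0,255,0),0,12,1)
cv2.imwrite('pics/g2.png',im)
```

```text
a yaw_y 49.65 tilt [ 0.0034 -0.0022] err [-0.0251  0.443   0.1445] rows [ 2.545  2.678 -1.213] F [ 0.18 -0.36 -0.74] t 4.5
```

View pics/g2.png

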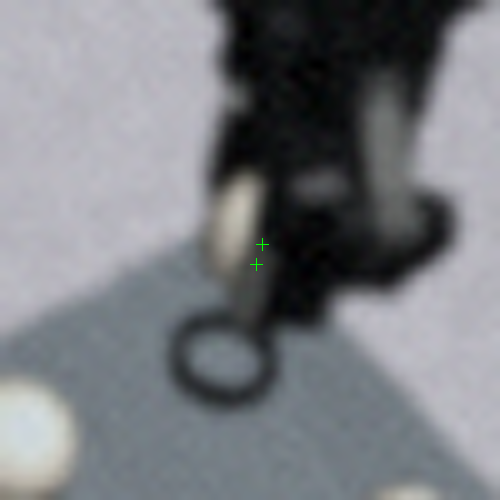

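Run:
```python
from go import *
c=cam('side'); p=r.observe()['tool_pos']; pickle.dump((c,p),open('g2.pkl','wb'))
g=cv2.cvtColor(c['frame'],6); x,y=proj(c,[p])[0].astype(int)-12
print('origin',x,y); print(g[y:y+24,x-2:x+16])
d=np.array([.647,.763,0])
for nm,P in(('tcp',p),('near tip inner',p-d*.015),('near tip outer',p-d*.025)): print(nm,proj(c,[P])[0].round(1))
for dz in(.004,.008,.012,.016):
  P=p+[0,0,dz]; q=proj(c,[P])[0]; e=proj(c,[P+c['R'][:,0]*.015])[0]; print(dz,q.round(1),np.linalg.norm(e-q).round(2))
```

```text
origin 319 241
[[184 184 183 180 186 184 184 183 185 176 147  87  34  17   9  11  11  16]
 [189 186 190 188 184 183 183 182 183 176 135  65  15   3  10  11  19  21]
 [186 184 185 187 187 184 185 183 188 173 117  49  17  13  20  16  11  16]
 [186 189 185 187 187 186 186 182 186 169 112  46  32  54  65  50  27  19]
 [188 186 186 186 186 185 183 186 186 170 107  55  75 115 130  85  38  17]
 [186 185 186 181 180 184 184 183 189 171 120  88 123 162 161 108  44  17]
 [184 182 182 185 181 182 183 184 185 170 131 121 152 184 173 109  33  12]
 [182 181 186 182 182 183 184 183 189 170 139 139 166 187 165  98  30  11]
 [185 184 186 184 187 188 191 188 182 159 127 141 172 181 151  80  19  14]
 [182 187 187 186 189 184 184 177 161 132 120 140 169 175 127  62  23  14]
 [186 184 185 191 185 173 165 156 134 108 109 131 162 161 109  55  28  15]
 [180 183 180 173 168 157 141 131 122 104 104 124 144 132 102  65  48  29]
 [183 172 162 152 144 136 124 126 115 112 103 108 124 115  82  69  57  32]
 [174 158 144 132 132 128 126 121 120 115 103 101 107  87  76  70  55  27]
 [156 142 132 121 124 119 124 121 1
[... 191 characters left out ...]
[124 124 128 125 127 123 118 115  97  82  68  60  62  68  74  48  20  14]
 [125 122 124 126 127 126 119  98  70  51  51  55  59  67  63  41  22  21]
 [124 124 123 127 125 128 111  81  57  72  89  94  93  87  73  45  32  49]
 [122 129 123 123 127 123 108  72  66 102 122 123 121 112  98  66  39  67]
 [122 124 122 125 127 122 100  68  76 106 127 127 123 123 115  93  57  73]
 [119 123 124 124 125 123 106  61  60 101 121 127 127 127 122 103  60  67]
 [121 125 124 126 122 122 108  68  48  75  98 105 118 117 104  87  51  70]]
tcp [331.8 253.2]
near tip inner [333.  258.6]
near tip outer [333.9 262.2]
0.004 [332.1 252.2] 6.43
0.008 [332.4 251.2] 6.45
0.012 [332.6 250.2] 6.47
0.016 [332.9 249.1] 6.49
```

The ball is held: gap 28.6 mm, grip 19.8 N, and TCP-to-ball height agrees with about 8 mm once the known shading bias is allowed for. Carrying it to tube a.

{"op": "move_arm", "data": {"rows": [0,0,-0.4,0,0.2,0.2,-0.8,0,0.5,0.5,-1,0,0.85,0.89,-1,0,0.85,0.89,-1,0]}}

```text
time_s: 5.1
tool_pos: [0.5591, -0.0902, 0.174]
ee_rot: [0.344, 0.939, 0.001, 0.0]
force: [0.4, 0.4, -0.9]
finger_gap: 0.0284
gripper_force: 20.1
```

{"op": "move_arm", "data": {"rows": [0.4,0.4,-0.2,0,0.85,0.89,-0.2,0,0.85,0.89,-0.2,0,0.85,0.89,-0.2,0]}}

```text
time_s: 5.5
tool_pos: [0.5499, 0.0596, 0.1972]
ee_rot: [0.341, 0.94, 0.001, -0.0]
force: [0.1, -0.5, -1.4]
finger_gap: 0.0285
gripper_force: 20.1
```

{"op": "move_arm", "data": {"rows": [0.4,0.4,0,0,0.7,0.75,0,0,0.85,0.89,0,0,0.85,0.89,0,0,0.85,0.89,0,0,0.85,0.89,0,0]}}

```text
time_s: 6.1
tool_pos: [0.5422, 0.2005, 0.1965]
ee_rot: [0.345, 0.938, -0.001, -0.0]
force: [-0.3, -0.4, -0.8]
finger_gap: 0.0284
gripper_force: 20.1
```

```bash
python3 go.py a .105
```

```text
a yaw_y 49.6 tilt [-0.0009 -0.0008] err [ 0.0022  0.0008 -0.0915] rows [-0.01   0.018  0.762] F [-0.32 -0.38 -0.77] t 6.1
```

{"op": "move_arm", "data": {"rows": [-0.012,0.018,0.3,0,-0.012,0.018,0.6,0,-0.012,0.018,0.735,0,-0.012,0.018,0.735,0,-0.012,0.018,0.735,0]}}

```text
time_s: 6.6
tool_pos: [0.5452, 0.201, 0.1091]
ee_rot: [0.346, 0.938, -0.0, -0.0]
force: [0.5, -0.3, -0.5]
finger_gap: 0.0283
gripper_force: 20.1
```

Run:
```python
from go import *
go('a',.105); ims=[]
for n in('top','side'):
    c=cam(n); x,y=proj(c,[.5444,.2013,.1])[0].astype(int)-20
    im=cv2.resize(c['frame'][y:y+40,x:x+40],(400,400),interpolation=2); an=np.linspace(0,6.28,40)
    o=np.array([.5444,.2013])
    pts=[np.c_[o[0]+.0155*np.cos(an),o[1]+.0155*np.sin(an),0*an+.092]]
    B=np.array([*o,r.observe()['tool_pos'][2]+.008]); pts.append(B+.015*(np.outer(np.cos(an),c['R'][:,0])+np.outer(np.sin(an),c['R'][:,1])))
    for P in pts: cv2.polylines(im,[((proj(c,P)-[x,y]+.5)*10).astype(np.int32)],True,(0,255,0),1)
    ims.append(im)
cv2.imwrite('pics/pa.png',np.hstack(ims))
```

```text
a yaw_y 49.54 tilt [-0.0002 -0.0002] err [-0.0008  0.0003 -0.0041] rows [ 0.007 -0.003  0.034] F [ 0.5  -0.29 -0.49] t 6.6
```

View pics/pa.png

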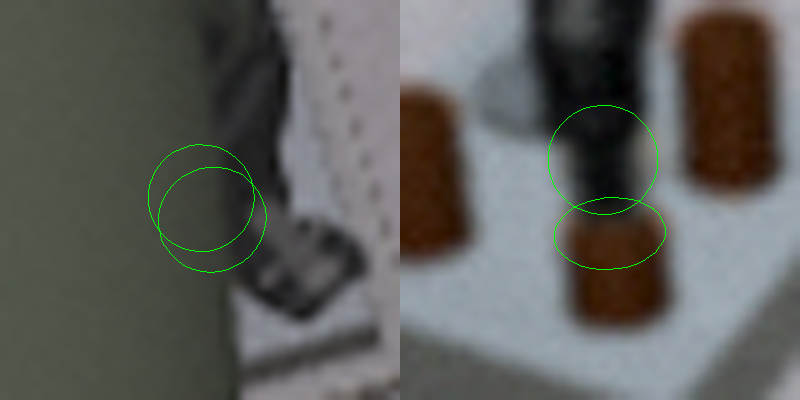

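The side crop shows the ball over tube a, within about 1 mm laterally. Lowering stepwise with force checks.

{"op": "move_arm", "data": {"rows": [0,0,0.04,0,0,0,0.08,0,0,0,0.08,0,0,0,0.08,0]}}

```text
time_s: 7.1
tool_pos: [0.5446, 0.2024, 0.0991]
ee_rot: [0.345, 0.939, -0.0, -0.0]
force: [-0.4, -0.5, -1.4]
finger_gap: 0.0282
gripper_force: 20.1
```

{"op": "move_arm", "data": {"rows": [0,0,0.01,0,0,0,0.01,0,0,0,0.01,0]}}

```text
time_s: 7.4
tool_pos: [0.5448, 0.2024, 0.098]
ee_rot: [0.345, 0.939, 0.0, -0.0]
force: [0.3, 0.0, -0.4]
finger_gap: 0.0286
gripper_force: 20.1
```

{"op": "move_arm", "data": {"rows": [0,0,0.01,0,0,0,0.01,0,0,0,0.01,0]}}

```text
time_s: 7.7
tool_pos: [0.5447, 0.2023, 0.0967]
ee_rot: [0.345, 0.939, -0.0, -0.0]
force: [0.1, -0.9, -0.2]
finger_gap: 0.0281
gripper_force: 20.1
```

{"op": "move_arm", "data": {"rows": [-0.005,-0.007,0.01,0,-0.005,-0.007,0.01,0,-0.005,-0.007,0.01,0]}}

```text
time_s: 8.0
tool_pos: [0.5446, 0.2012, 0.0955]
ee_rot: [0.345, 0.939, -0.0, -0.0]
force: [0.4, 0.0, -0.4]
finger_gap: 0.0287
gripper_force: 20.2
```

{"op": "move_arm", "data": {"rows": [0,0,0.01,0,0,0,0.01,0,0,0,0.01,0]}}

```text
time_s: 8.3
tool_pos: [0.5448, 0.2014, 0.0944]
ee_rot: [0.345, 0.939, 0.0, 0.0]
force: [0.7, -0.4, 0.9]
finger_gap: 0.0287
gripper_force: 20.2
```

{"op": "move_arm", "data": {"rows": [0,0,0.004,0,0,0,0.004,0,0,0,0.004,0]}}

```text
time_s: 8.6
tool_pos: [0.5449, 0.2014, 0.0941]
ee_rot: [0.345, 0.939, 0.0, 0.0]
force: [1.7, 0.8, 1.2]
finger_gap: 0.0282
gripper_force: 20.3
```

Contact felt, with a sideways component (+x, +y), so I shift about 1 mm that way and then lower.

{"op": "move_arm", "data": {"rows": [-0.004,0.008,0,0,-0.004,0.008,0,0,-0.004,0.008,0.004,0,-0.004,0.008,0.004,0]}}

```text
time_s: 9.0
tool_pos: [0.5457, 0.2018, 0.0934]
ee_rot: [0.345, 0.939, 0.0, 0.0]
force: [-0.8, 0.6, 0.8]
finger_gap: 0.028
gripper_force: 20.2
```

{"op": "move_arm", "data": {"rows": [0,0,0.006,0,0,0,0.006,0,0,0,0.006,0]}}

```text
time_s: 9.3
tool_pos: [0.5459, 0.2019, 0.0929]
ee_rot: [0.345, 0.939, 0.0, 0.0]
force: [1.1, 0.3, 2.2]
finger_gap: 0.0287
gripper_force: 20.3
```

{"op": "move_arm", "data": {"rows": [0,0,0,0,0,0,0,0,0,0,0,0,0,0,0,0,0,0,0,0], "jaw": 0.35}}

```text
time_s: 9.8
tool_pos: [0.5456, 0.2017, 0.0926]
ee_rot: [0.345, 0.939, -0.0, -0.0]
force: [-0.1, 0.0, 0.6]
finger_gap: 0.0555
gripper_force: 0.0
```

{"op": "move_arm", "data": {"rows": [0,0,-0.1,0,0,0,-0.3,0,0,0,-0.6,0,0,0,-0.9,0,0,0,-0.9,0]}}

```text
time_s: 10.3
tool_pos: [0.5491, 0.2026, 0.2071]
ee_rot: [0.345, 0.939, 0.003, 0.004]
force: [1.4, 0.7, 0.5]
finger_gap: 0.0557
gripper_force: 0.0
```

{"op": "move_arm", "data": {"rows": [-0.8,-0.9,0,0,-0.8,-0.9,0,0,-0.8,-0.9,0,0,-0.8,-0.9,0,0]}}

```text
time_s: 10.7
tool_pos: [0.549, 0.0526, 0.2009]
ee_rot: [0.348, 0.938, -0.001, 0.0]
force: [-0.3, -0.1, 0.2]
finger_gap: 0.0558
gripper_force: 0.0
```

Run:
```python
from go import *
go('B2',.1); ims=[]
for n in('top','side'):
    c=cam(n); x,y=proj(c,[.5628,.2442,.08])[0].astype(int)-35
    im=cv2.resize(c['frame'][y:y+70,x:x+70],(400,400),interpolation=2); an=np.linspace(0,6.28,40)
    B=np.array([.5444,.2013,.1003]); P=B+.015*(np.outer(np.cos(an),c['R'][:,0])+np.outer(np.sin(an),c['R'][:,1]))
    cv2.polylines(im,[((proj(c,P)-[x,y]+.5)*400/70).astype(np.int32)],True,(0,255,0),1); ims.append(im)
cv2.imwrite('pics/sa.png',np.hstack(ims))
```

```text
B2 yaw_y 49.28 tilt [ 0.0003 -0.0018] err [-0.0445 -0.2794 -0.1009] rows [-1.237 -2.005  0.845] F [-0.3  -0.1   0.19] t 10.7
```

View pics/sa.png

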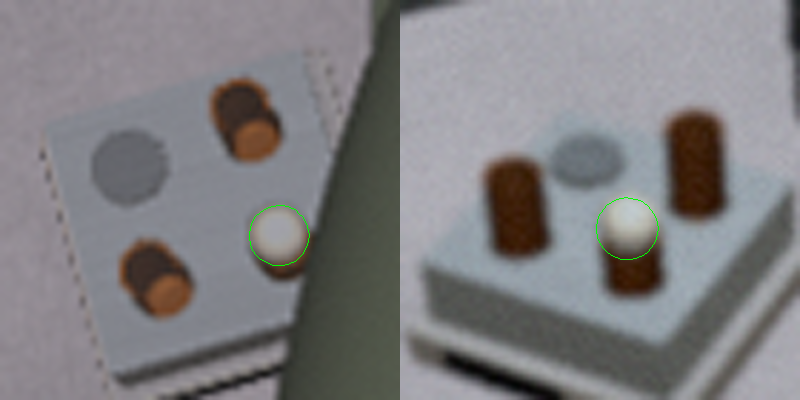

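Ball 1 is seated in tube a in both views: top crop (279,235), side crop (627,228), on the predicted circle. Next is ball 2.

{"op": "move_arm", "data": {"rows": [-0.62,-1,0,0,-0.62,-1,0,0,-0.62,-1,0,0]}}

```text
time_s: 11.1
tool_pos: [0.5278, -0.0824, 0.2008]
ee_rot: [0.344, 0.939, 0.0, 0.0]
force: [-0.0, 0.9, 0.1]
finger_gap: 0.056
gripper_force: 0.0
```

{"op": "move_arm", "data": {"rows": [-0.62,-1,0.8,0,-0.62,-1,0.8,0,-0.62,-1,0.8,0,-0.62,-1,0.8,0,-0.62,-1,0.8,0,-0.62,-1,0.8,0]}}

```text
time_s: 11.7
tool_pos: [0.5075, -0.2206, 0.1049]
ee_rot: [0.344, 0.939, 0.001, -0.0]
force: [0.5, 0.8, -0.1]
finger_gap: 0.0558
gripper_force: 0.0
```

```bash
python3 go.py B2 .05
```

```text
B2 yaw_y 49.73 tilt [0.     0.0011] err [-0.003  -0.0062 -0.0549] rows [-0.015 -0.056  0.458] F [ 0.54  0.77 -0.09] t 11.7
```

{"op": "move_arm", "data": {"rows": [-0.015,-0.056,0.3,0,-0.015,-0.056,0.458,0,-0.015,-0.056,0.458,0,-0.015,-0.056,0.458,0]}}

```text
time_s: 12.1
tool_pos: [0.505, -0.227, 0.0509]
ee_rot: [0.344, 0.939, 0.0, 0.0]
force: [0.5, 0.3, 0.8]
finger_gap: 0.0555
gripper_force: 0.0
```

```bash
python3 go.py B2 .0175
```

```text
B2 yaw_y 49.79 tilt [ 0.0009 -0.0001] err [-0.0005  0.0002 -0.0334] rows [ 0.005 -0.002  0.278] F [0.45 0.29 0.79] t 12.1
```

{"op": "move_arm", "data": {"rows": [0.004,0,0.1,0,0.004,0,0.2,0,0.004,0,0.278,0,0.004,0,0.278,0,0.004,0,0.278,0,0.004,0,0.278,0]}}

```text
time_s: 12.7
tool_pos: [0.5038, -0.2282, 0.0165]
ee_rot: [0.345, 0.939, -0.0, 0.0]
force: [-0.0, 0.3, -0.1]
finger_gap: 0.0559
gripper_force: 0.0
```

```bash
python3 go.py B2 .0175
```

```text
B2 yaw_y 49.65 tilt [ 0.0003 -0.0002] err [0.0007 0.0014 0.001 ] rows [ 0.003  0.012 -0.008] F [-0.03  0.29 -0.12] t 12.7
```

{"op": "move_arm", "data": {"rows": [0.003,0.012,-0.008,0,0.003,0.012,-0.008,0]}}

```text
time_s: 12.9
tool_pos: [0.5046, -0.2267, 0.0178]
ee_rot: [0.345, 0.939, -0.0, 0.0]
force: [0.4, 0.1, -0.0]
finger_gap: 0.0556
gripper_force: 0.0
```

{"op": "move_arm", "data": {"rows": [0,0,0,0,0,0,0,0,0,0,0,0,0,0,0,0,0,0,0,0,0,0,0,0], "jaw": 1}}

```text
time_s: 13.5
tool_pos: [0.5056, -0.2255, 0.0179]
ee_rot: [0.344, 0.939, 0.002, 0.001]
force: [2.2, 3.4, 2.5]
finger_gap: 0.0282
gripper_force: 19.5
```

{"op": "move_arm", "data": {"rows": [0,0,-0.05,0,0,0,-0.1,0,0,0,-0.3,0,0,0,-0.6,0,0,0,-1,0,0,0,-1,0]}}

```text
time_s: 14.1
tool_pos: [0.5078, -0.2292, 0.144]
ee_rot: [0.345, 0.939, -0.001, 0.005]
force: [1.1, -0.8, -0.3]
finger_gap: 0.0286
gripper_force: 19.9
```

```bash
python3 go.py b .2
```

```text
b yaw_y 49.65 tilt [ 0.009  -0.0064] err [0.0121 0.4918 0.056 ] rows [ 2.572  3.189 -0.492] F [ 1.09 -0.81 -0.35] t 14.1
```

{"op": "move_arm", "data": {"rows": [0.4,0.5,-0.45,0,0.8,1,-0.45,0,0.8,1,-0.45,0,0.8,1,-0.45,0]}}

```text
time_s: 14.5
tool_pos: [0.5084, -0.0697, 0.1924]
ee_rot: [0.343, 0.939, 0.0, 0.0]
force: [-0.3, -0.5, -0.4]
finger_gap: 0.0287
gripper_force: 20.0
```

{"op": "move_arm", "data": {"rows": [0.4,0.5,0,0,0.8,1,0,0,0.8,1,0,0,0.8,1,0,0]}}

```text
time_s: 14.9
tool_pos: [0.5127, 0.0848, 0.1911]
ee_rot: [0.342, 0.94, 0.0, -0.0]
force: [0.3, -1.6, -0.7]
finger_gap: 0.0286
gripper_force: 20.1
```

{"op": "move_arm", "data": {"rows": [0.4,0.5,0,0,0.8,1,0,0,0.95,1,0,0,0.95,1,0,0,0.95,1,0,0,0.95,1,0,0]}}

```text
time_s: 15.5
tool_pos: [0.5042, 0.2446, 0.1909]
ee_rot: [0.345, 0.939, -0.001, 0.0]
force: [0.6, -0.1, -0.4]
finger_gap: 0.0284
gripper_force: 20.1
```

```bash
python3 go.py b .122
```

```text
b yaw_y 49.62 tilt [-0.0004 -0.0015] err [ 0.0157  0.018  -0.0689] rows [-0.002  0.2    0.574] F [ 0.64 -0.1  -0.36] t 15.5
```

{"op": "move_arm", "data": {"rows": [-0.006,0.208,0,0,-0.006,0.208,0.3,0,-0.006,0.208,0.5,0,-0.006,0.208,0.574,0,-0.006,0.208,0.574,0,-0.006,0.208,0.574,0]}}

```text
time_s: 16.1
tool_pos: [0.5218, 0.2636, 0.1234]
ee_rot: [0.346, 0.938, 0.0, 0.001]
force: [0.0, 0.8, -0.3]
finger_gap: 0.0278
gripper_force: 20.2
```

```bash
python3 go.py b .115
```

```text
b yaw_y 49.57 tilt [0.0012 0.0002] err [-0.0019 -0.001  -0.0084] rows [ 0.007 -0.017  0.07 ] F [ 0.04  0.84 -0.35] t 16.1
```

{"op": "move_arm", "data": {"rows": [0,-0.007,0.03,0,0,-0.007,0.06,0,0,-0.007,0.06,0,0,-0.007,0.06,0]}}

```text
time_s: 16.5
tool_pos: [0.5203, 0.2639, 0.1155]
ee_rot: [0.345, 0.939, 0.0, 0.0]
force: [-0.1, -0.3, -1.0]
finger_gap: 0.0284
gripper_force: 20.2
```

{"op": "move_arm", "data": {"rows": [0,0,0.01,0,0,0,0.01,0,0,0,0.01,0]}}

```text
time_s: 16.8
tool_pos: [0.5202, 0.2638, 0.114]
ee_rot: [0.345, 0.939, -0.0, -0.0]
force: [-0.2, -0.1, -0.5]
finger_gap: 0.0283
gripper_force: 20.2
```

{"op": "move_arm", "data": {"rows": [0,0,0.01,0,0,0,0.01,0,0,0,0.01,0]}}

```text
time_s: 17.1
tool_pos: [0.5202, 0.2638, 0.1128]
ee_rot: [0.345, 0.939, -0.0, -0.0]
force: [-0.4, -0.7, -0.4]
finger_gap: 0.0286
gripper_force: 20.2
```

{"op": "move_arm", "data": {"rows": [-0.009,0,0,0,-0.009,0,0.01,0,-0.009,0,0.01,0]}}

```text
time_s: 17.4
tool_pos: [0.521, 0.263, 0.1115]
ee_rot: [0.345, 0.939, -0.0, -0.0]
force: [0.1, -0.2, -0.7]
finger_gap: 0.0287
gripper_force: 20.2
```

{"op": "move_arm", "data": {"rows": [0,0,0.008,0,0,0,0.008,0,0,0,0.008,0]}}

```text
time_s: 17.7
tool_pos: [0.5212, 0.2631, 0.1107]
ee_rot: [0.345, 0.939, 0.0, 0.0]
force: [-0.2, 1.2, -0.6]
finger_gap: 0.0282
gripper_force: 20.2
```

{"op": "move_arm", "data": {"rows": [0,0,0.008,0,0,0,0.008,0,0,0,0.008,0]}}

```text
time_s: 18.0
tool_pos: [0.5214, 0.2633, 0.1099]
ee_rot: [0.345, 0.939, 0.0, 0.0]
force: [0.8, 1.3, 0.9]
finger_gap: 0.0285
gripper_force: 20.3
```

{"op": "move_arm", "data": {"rows": [0,0.006,0,0,0,0.006,0.006,0,0,0.006,0.006,0]}}

```text
time_s: 18.3
tool_pos: [0.5217, 0.2638, 0.1091]
ee_rot: [0.345, 0.939, 0.0, 0.0]
force: [0.9, 1.1, 1.9]
finger_gap: 0.0283
gripper_force: 20.3
```

{"op": "move_arm", "data": {"rows": [0,0.004,0,0,0,0.004,0,0,0,0.004,0.003,0,0,0.004,0.003,0]}}

```text
time_s: 18.7
tool_pos: [0.5219, 0.2641, 0.1087]
ee_rot: [0.345, 0.939, 0.0, 0.0]
force: [0.8, 0.9, 1.5]
finger_gap: 0.0281
gripper_force: 20.3
```

{"op": "move_arm", "data": {"rows": [0,0,0,0,0,0,0,0,0,0,0,0,0,0,0,0,0,0,0,0], "jaw": 0.35}}

```text
time_s: 19.2
tool_pos: [0.5218, 0.2639, 0.1085]
ee_rot: [0.345, 0.939, -0.0, -0.0]
force: [-0.5, 0.6, 0.4]
finger_gap: 0.0558
gripper_force: 0.0
```

{"op": "move_arm", "data": {"rows": [0,0,-0.1,0,0,0,-0.3,0,0,0,-0.6,0,0,0,-0.8,0,0,0,-0.8,0]}}

```text
time_s: 19.7
tool_pos: [0.5244, 0.2649, 0.2097]
ee_rot: [0.345, 0.939, 0.003, 0.003]
force: [0.9, -0.3, -0.3]
finger_gap: 0.0556
gripper_force: 0.0
```

{"op": "move_arm", "data": {"rows": [-0.7,-1,0,0,-0.7,-1,0,0,-0.7,-1,0,0]}}

```text
time_s: 20.0
tool_pos: [0.5074, 0.1168, 0.2045]
ee_rot: [0.344, 0.939, -0.0, -0.0]
force: [-0.2, -0.7, -0.3]
finger_gap: 0.0556
gripper_force: 0.0
```

```bash
cat > chk.py <<'E'
from go import *
import sys
v,u=np.mgrid[:384,:512]
def chk(pts):
  for n in('side','top'):
    c=cam(n); g=cv2.cvtColor(c['frame'],6); hsv=cv2.cvtColor(c['frame'],cv2.COLOR_BGR2HSV)
    for k,z in pts:
        p=proj(c,[*T[k],z])[0]; m=(np.hypot(u-p[0],v-p[1])<9)&(g>(175 if n=='side' else 140))
        w=m.astype(float); cc=[(w*u).sum()/max(w.sum(),1),(w*v).sum()/max(w.sum(),1)]
        print(n,k,'pred',p.round(1),'white',m.sum(),np.round(cc,1))
E
python3 -c "
from chk import *
go('B3',.1); chk([('a',.1003),('b',.1173)])"
```

```text
B3 yaw_y 49.73 tilt [-0.0003 -0.0004] err [-0.0168 -0.4068 -0.1045] rows [-2.084 -2.676  0.872] F [-0.18 -0.7  -0.31] t 20.0
side a pred [203.3 151.5] white 27 [203.5 149. ]
side b pred [182.3 140.2] white 41 [182.8 137.3]
top a pred [195.4 180.8] white 0 [0. 0.]
top b pred [172.1 186.2] white 24 [169.9 184.8]
```

{"op": "move_arm", "data": {"rows": [-0.7,-0.9,0,0,-0.7,-0.9,0,0,-0.7,-0.9,0,0,-0.7,-0.9,0,0]}}

```text
time_s: 20.5
tool_pos: [0.5024, -0.0218, 0.2046]
ee_rot: [0.347, 0.938, -0.0, 0.0]
force: [0.7, 0.7, -1.0]
finger_gap: 0.0555
gripper_force: 0.0
```

{"op": "move_arm", "data": {"rows": [-0.7,-0.9,0,0,-0.7,-0.9,0,0,-0.7,-0.9,0,0,-0.7,-0.9,0,0]}}

```text
time_s: 20.9
tool_pos: [0.497, -0.1581, 0.2046]
ee_rot: [0.347, 0.938, -0.0, 0.0]
force: [-0.6, 1.6, 0.5]
finger_gap: 0.0555
gripper_force: 0.0
```

{"op": "move_arm", "data": {"rows": [-0.7,-0.9,0.8,0,-0.7,-0.9,0.8,0,-0.7,-0.9,0.8,0,-0.7,-0.9,0.8,0,-0.7,-0.9,0.8,0,-0.7,-0.9,0.8,0]}}

```text
time_s: 21.5
tool_pos: [0.491, -0.2901, 0.1089]
ee_rot: [0.344, 0.939, 0.001, -0.0]
force: [-0.4, -0.5, -0.6]
finger_gap: 0.0555
gripper_force: 0.0
```

Run:
```python
from chk import *
go('B3',.05); chk([('a',.1003),('b',.1173)])
ims=[]
for n in('top','side'):
    c=cam(n); x,y=proj(c,[.5628,.2442,.08])[0].astype(int)-35
    im=cv2.resize(c['frame'][y:y+70,x:x+70],(400,400),interpolation=2); an=np.linspace(0,6.28,40)
    for B in([.5444,.2013,.1003],[.5199,.2626,.1173]):
      P=np.array(B)+.015*(np.outer(np.cos(an),c['R'][:,0])+np.outer(np.sin(an),c['R'][:,1]))
      cv2.polylines(im,[((proj(c,P)-[x,y]+.5)*400/70).astype(np.int32)],True,(0,255,0),1)
    ims.append(im)
cv2.imwrite('pics/sb.png',np.hstack(ims))
```

```text
B3 yaw_y 49.73 tilt [-0.0002  0.0014] err [-0.0004  0.0001 -0.0589] rows [ 0.003 -0.002  0.491] F [-0.37 -0.54 -0.55] t 21.5
side a pred [203.3 151.5] white 124 [202.6 148.9]
side b pred [182.3 140.2] white 138 [180.7 137.4]
top a pred [195.4 180.8] white 153 [194.8 178.9]
top b pred [172.1 186.2] white 130 [171.5 184.3]
```

View pics/sb.png

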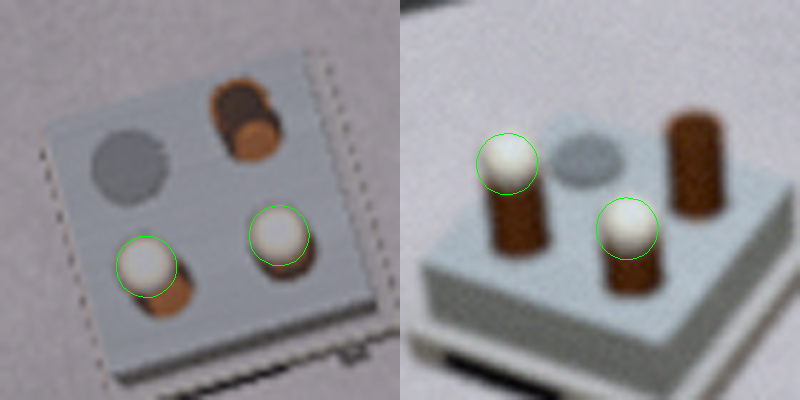

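Balls 1 and 2 are both seated on their predicted circles: top crop (279,235) and (146,266), side crop (627,228) and (507,163). Now grasping ball 3.

{"op": "move_arm", "data": {"rows": [0,0,0.3,0,0,0,0.49,0,0,0,0.49,0,0,0,0.49,0]}}

```text
time_s: 22.1
tool_pos: [0.4909, -0.2914, 0.0506]
ee_rot: [0.344, 0.939, 0.0, 0.0]
force: [0.4, 0.5, 0.9]
finger_gap: 0.0557
gripper_force: 0.0
```

```bash
python3 go.py B3 .0175
```

```text
B3 yaw_y 49.71 tilt [0.0001 0.    ] err [-0.0003  0.0014 -0.0331] rows [0.009 0.007 0.276] F [0.38 0.45 0.87] t 22.1
```

{"op": "move_arm", "data": {"rows": [0.009,0.009,0.1,0,0.009,0.009,0.2,0,0.009,0.009,0.272,0,0.009,0.009,0.272,0,0.009,0.009,0.272,0,0.009,0.009,0.272,0]}}

```text
time_s: 22.7
tool_pos: [0.4906, -0.2906, 0.0174]
ee_rot: [0.345, 0.939, -0.0, 0.0]
force: [-0.5, -0.6, 0.5]
finger_gap: 0.0556
gripper_force: 0.0
```

```bash
python3 go.py B3 .0175
```

```text
B3 yaw_y 49.65 tilt [ 0.0003 -0.0003] err [0.     0.0006 0.0001] rows [ 0.003  0.004 -0.001] F [-0.52 -0.61  0.5 ] t 22.7
```

{"op": "move_arm", "data": {"rows": [0.003,0.008,0,0,0.003,0.008,0,0,0.003,0.008,0,0,0.003,0.008,0,0,0.003,0.008,0,0,0.003,0.008,0,0], "jaw": 1}}

```text
time_s: 23.3
tool_pos: [0.4917, -0.2889, 0.0177]
ee_rot: [0.345, 0.939, 0.001, 0.001]
force: [3.0, 5.4, 3.8]
finger_gap: 0.0285
gripper_force: 19.7
```

{"op": "move_arm", "data": {"rows": [0,0,-0.05,0,0,0,-0.1,0,0,0,-0.3,0,0,0,-0.6,0,0,0,-1,0,0,0,-1,0]}}

```text
time_s: 23.9
tool_pos: [0.4938, -0.2927, 0.1439]
ee_rot: [0.345, 0.939, -0.002, 0.005]
force: [1.2, -0.5, -0.8]
finger_gap: 0.0283
gripper_force: 19.9
```

```bash
python3 go.py c .2
```

```text
c yaw_y 49.63 tilt [ 0.0079 -0.0079] err [0.1119 0.5185 0.0561] rows [ 2.083  3.895 -0.494] F [ 1.22 -0.47 -0.76] t 23.9
```

{"op": "move_arm", "data": {"rows": [0.26,0.48,-0.5,0,0.52,0.97,-0.5,0,0.52,0.97,-0.5,0,0.52,0.97,-0.5,0]}}

```text
time_s: 24.3
tool_pos: [0.5195, -0.1563, 0.199]
ee_rot: [0.342, 0.94, 0.0, 0.001]
force: [-0.5, -1.1, -0.0]
finger_gap: 0.0281
gripper_force: 20.0
```

{"op": "move_arm", "data": {"rows": [0.26,0.48,0,0,0.52,0.97,0,0,0.52,0.97,0,0,0.52,0.97,0,0]}}

```text
time_s: 24.7
tool_pos: [0.5463, -0.0287, 0.1967]
ee_rot: [0.343, 0.939, -0.0, -0.0]
force: [-0.5, -1.1, -0.5]
finger_gap: 0.0284
gripper_force: 20.0
```

{"op": "move_arm", "data": {"rows": [0.26,0.48,0,0,0.52,0.97,0,0,0.52,0.97,0,0,0.52,0.97,0,0]}}

```text
time_s: 25.1
tool_pos: [0.5746, 0.0998, 0.1966]
ee_rot: [0.343, 0.939, -0.0, -0.0]
force: [0.7, -0.1, 0.3]
finger_gap: 0.0283
gripper_force: 20.1
```

{"op": "move_arm", "data": {"rows": [0.26,0.48,0,0,0.52,0.97,0,0,0.52,0.97,0,0,0.52,0.97,0,0,0.52,0.97,0,0]}}

```text
time_s: 25.6
tool_pos: [0.6019, 0.2254, 0.1964]
ee_rot: [0.345, 0.939, -0.001, -0.0]
force: [0.2, -0.8, -0.6]
finger_gap: 0.0282
gripper_force: 20.1
```

```bash
python3 go.py c .125
```

```text
c yaw_y 49.63 tilt [-0.0011 -0.0019] err [ 0.0038  0.0004 -0.0714] rows [-0.022  0.024  0.595] F [ 0.25 -0.82 -0.57] t 25.6
```

{"op": "move_arm", "data": {"rows": [-0.027,0.036,0.3,0,-0.027,0.036,0.5,0,-0.027,0.036,0.58,0,-0.027,0.036,0.58,0,-0.027,0.036,0.58,0,-0.027,0.036,0.58,0]}}

```text
time_s: 26.2
tool_pos: [0.6084, 0.2279, 0.1293]
ee_rot: [0.345, 0.939, 0.001, 0.001]
force: [0.8, -0.2, 1.0]
finger_gap: 0.0286
gripper_force: 20.1
```

```bash
python3 -c "
from go import *
go([.607,.2266,.12],0)"
```

```text
[0.607, 0.2266, 0.12] yaw_y 49.62 tilt [0.0027 0.0005] err [-0.0014 -0.0013 -0.0093] rows [ 0.002 -0.016  0.078] F [ 0.75 -0.16  0.98] t 26.2
```

{"op": "move_arm", "data": {"rows": [0,-0.006,0.04,0,0,-0.006,0.07,0,0,-0.006,0.07,0,0,-0.006,0.07,0]}}

```text
time_s: 26.6
tool_pos: [0.6066, 0.2277, 0.1191]
ee_rot: [0.345, 0.939, -0.0, -0.0]
force: [-0.0, 0.6, 0.3]
finger_gap: 0.0284
gripper_force: 20.1
```

{"op": "move_arm", "data": {"rows": [0,0,0.01,0,0,0,0.01,0,0,0,0.01,0]}}

```text
time_s: 26.9
tool_pos: [0.6067, 0.2277, 0.118]
ee_rot: [0.345, 0.939, -0.0, -0.0]
force: [-0.6, 0.3, -1.0]
finger_gap: 0.0284
gripper_force: 20.1
```

{"op": "move_arm", "data": {"rows": [-0.007,-0.003,0,0,-0.007,-0.003,0.01,0,-0.007,-0.003,0.01,0]}}

```text
time_s: 27.2
tool_pos: [0.6071, 0.2268, 0.1166]
ee_rot: [0.345, 0.939, -0.0, -0.0]
force: [-0.5, -0.8, -0.6]
finger_gap: 0.0283
gripper_force: 20.1
```

{"op": "move_arm", "data": {"rows": [0,0,0.008,0,0,0,0.008,0,0,0,0.008,0]}}

```text
time_s: 27.5
tool_pos: [0.6071, 0.2268, 0.1158]
ee_rot: [0.345, 0.939, -0.0, -0.0]
force: [-0.7, 0.8, 0.3]
finger_gap: 0.0283
gripper_force: 20.1
```

{"op": "move_arm", "data": {"rows": [0,0,0.008,0,0,0,0.008,0,0,0,0.008,0]}}

```text
time_s: 27.8
tool_pos: [0.6073, 0.227, 0.115]
ee_rot: [0.345, 0.939, 0.0, 0.0]
force: [0.0, 0.6, 0.5]
finger_gap: 0.0283
gripper_force: 20.2
```

{"op": "move_arm", "data": {"rows": [0,0.003,0.006,0,0,0.003,0.006,0,0,0.003,0.006,0]}}

```text
time_s: 28.1
tool_pos: [0.6075, 0.2273, 0.1143]
ee_rot: [0.345, 0.939, 0.0, 0.0]
force: [0.2, 1.1, -0.0]
finger_gap: 0.0283
gripper_force: 20.2
```

{"op": "move_arm", "data": {"rows": [0,0.002,0.006,0,0,0.002,0.006,0,0,0.002,0.006,0]}}

```text
time_s: 28.4
tool_pos: [0.6076, 0.2274, 0.1136]
ee_rot: [0.345, 0.939, 0.0, 0.0]
force: [-0.6, 0.8, 1.8]
finger_gap: 0.0283
gripper_force: 20.3
```

{"op": "move_arm", "data": {"rows": [0,0,0.004,0,0,0,0.004,0,0,0,0.004,0]}}

```text
time_s: 28.7
tool_pos: [0.6076, 0.2274, 0.113]
ee_rot: [0.345, 0.939, 0.0, 0.0]
force: [-0.5, 0.4, 3.0]
finger_gap: 0.0282
gripper_force: 20.3
```

Firm contact, seated. Releasing, rising and moving away.

{"op": "move_arm", "data": {"rows": [0,0,0,0,0,0,0,0,0,0,0,0,0,0,0,0,0,0,0,0], "jaw": 0.35}}

```text
time_s: 29.2
tool_pos: [0.6074, 0.2272, 0.1128]
ee_rot: [0.345, 0.939, -0.0, -0.0]
force: [0.6, 0.2, -0.4]
finger_gap: 0.0557
gripper_force: 0.0
```

{"op": "move_arm", "data": {"rows": [0,0,-0.1,0,0,0,-0.3,0,0,0,-0.6,0,0,0,-0.8,0,0,0,-0.8,0]}}

```text
time_s: 29.7
tool_pos: [0.6101, 0.228, 0.2145]
ee_rot: [0.345, 0.939, 0.002, 0.003]
force: [0.8, 0.2, 0.4]
finger_gap: 0.0562
gripper_force: 0.0
```

{"op": "move_arm", "data": {"rows": [-0.5,-1,0,0,-0.5,-1,0,0,-0.5,-1,0,0]}}

```text
time_s: 30.0
tool_pos: [0.5742, 0.0949, 0.2088]
ee_rot: [0.345, 0.939, -0.001, -0.0]
force: [1.0, -0.9, 1.2]
finger_gap: 0.0553
gripper_force: 0.0
```

{"op": "move_arm", "data": {"rows": [-0.6,-1,0,0,-0.6,-1,0,0,-0.6,-1,0,0]}}

```text
time_s: 30.3
tool_pos: [0.5517, -0.0433, 0.209]
ee_rot: [0.345, 0.939, -0.0, -0.0]
force: [0.5, -0.8, -0.0]
finger_gap: 0.0553
gripper_force: 0.0
```

{"op": "move_arm", "data": {"rows": [-0.6,-1,0,0,-0.6,-1,0,0,-0.6,-1,0,0,-0.6,-1,0,0,-0.6,-1,0,0,-0.6,-1,0,0,-0.6,-1,0,0]}}

```text
time_s: 31.0
tool_pos: [0.5301, -0.1778, 0.2089]
ee_rot: [0.344, 0.939, 0.0, -0.0]
force: [0.1, -0.5, 0.2]
finger_gap: 0.0553
gripper_force: 0.0
```

Run:
```python
from chk import *
go('a',.2); chk([('a',.1003),('b',.1173),('c',.1223)])
ims=[]
for n in('top','side'):
    c=cam(n); x,y=proj(c,[.5628,.2442,.08])[0].astype(int)-35
    im=cv2.resize(c['frame'][y:y+70,x:x+70],(400,400),interpolation=2); an=np.linspace(0,6.28,40)
    for B in([.5444,.2013,.1003],[.5199,.2626,.1173],[.6057,.2258,.1223]):
      P=np.array(B)+.015*(np.outer(np.cos(an),c['R'][:,0])+np.outer(np.sin(an),c['R'][:,1]))
      cv2.polylines(im,[((proj(c,P)-[x,y]+.5)*400/70).astype(np.int32)],True,(0,255,0),1)
    ims.append(im)
cv2.imwrite('pics/sc.png',np.hstack(ims))
```

```text
a yaw_y 49.77 tilt [-0.0003  0.0004] err [ 0.0143  0.3791 -0.0089] rows [1.949 2.489 0.075] F [ 0.08 -0.52  0.16] t 31.0
side a pred [203.3 151.5] white 48 [204.1 148.7]
side b pred [182.3 140.2] white 99 [180.4 137. ]
side c pred [214.3 132. ] white 78 [214.7 128.7]
top a pred [195.4 180.8] white 129 [194.8 178.8]
top b pred [172.1 186.2] white 73 [172. 185.]
top c pred [188.1 157.3] white 99 [187.6 154.8]
```

View pics/sc.png

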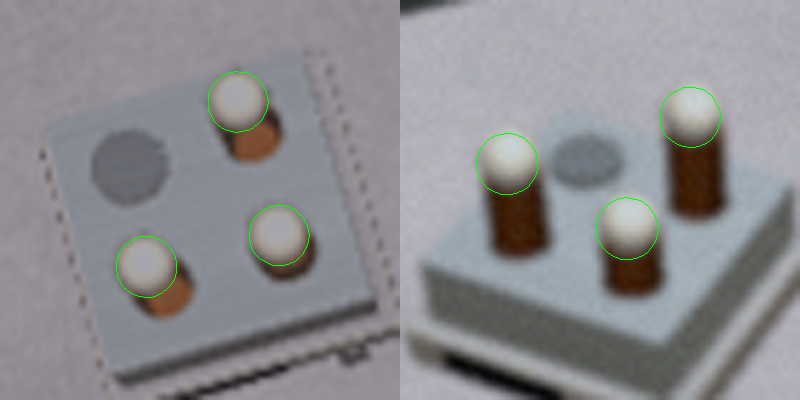

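All three balls rest in their tube mouths on the predicted circles: top crop (238,101), (146,266), (279,235), and matching in the side view. Handing in.

```bash
python3 -c "
from workcell import r
print(r.finish_job())"
```

```text
the job is handed in; nothing more can be done
None
```

The job is handed in at about 31 s of the 72 s limit: both cameras show all three tubes closed, each with a large ball resting in its mouth, and I did not touch the small ball; the hand-in call gave no verdict.

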